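Lock the strainer lid of the watering pump

ROBOT

A 7-joint arm with a two-finger parallel gripper is mounted at the origin on the work surface. World frame = base frame: x ahead of the robot, y to its left, z up, the work surface at z = 0. Lengths are in m, angles in rad, forces in N, time in s.
With the tool pointing down it reaches from about 0.4 to 0.925 m from the base axis. Payload 4.1 kg.
Tool frame: the origin (TCP) lies midway between the tips of the shut fingers; the grasp point (between the pads) lies 19 mm behind it (hold_point_z is the distance from the TCP to the grasp point, in m); z points along the fingers, y is the direction in which the jaws open and shut (so a half turn about z gives the same grasp; the last joint's range is limited). The gripper opens to 85 mm and grips with 20 to 120 N. Pads are 22 mm wide; open, the fingers measure 114 mm over their backs; the gripper's body (76 mm by 85 mm) begins 54 mm behind the grasp point. The pads swing forward as they close: fully open they stand 13 mm farther back than shut.
Start: joints at [1.247, 0.398, 0.045, 1.537, -0.019, 1.207, -0.051], TCP at [0.145, -0.634, 0.231] pointing down, gripper open.
Joint ranges: [-2.82, 2.82], [-0.49, 2.23], [-1.37, 1.46], [0, 2.46], [-1.36, 4.5], [0.23, 2], [-2.94, 2.94]. Speed limits (rad/s): [2.57, 2.57, 3.14, 3.14, 3.14, 3.14, 3.14].

INTERFACE

Orientations are given as a rotation vector (axis times angle).
In Python, from rig import read_state, grab_frame, get_calibration, hand_in, hold_point_z gives the robot as it stands. The module is installed in compiled form; this text tells all that it offers.
- The arm moves only by the tool jog_arm, never from a script. Its argument "commands" is a list of rows, each an object of numbers: "x", "y", "z": the shift along the tool's x, y, z in cm; "wx", "wy", "wz": the turn, a rotation vector about the tool's x, y, z in degrees; "gripper": the opening, from 0 (shut) to 1 (fully open). In form: [{"x": .., "y": .., "z": .., "wx": .., "wy": .., "wz": .., "gripper": ..}, ...]. A call has 1 to 10 rows; each row shifts and turns the commanded pose from where the row before left it, along the tool's axes as they then stand; what a row does not reach is not made up. A row lasts 1/12 s, in which the tool goes at most 41.7 mm and 7.16 degrees, less where a joint would pass 70% of its speed; a pose out of reach is approached as far as the arm can. A call with a gripper value outside its range is refused whole. The fingers move at their own pace and stop on an object; "force" is the grip in N (left out, the last holds). Time passes only in rows, so rows that do not move let the fingers close. It gives the time, the measured TCP pose, the force and the opening at its end, in the units of the state.
- read_state(): the state, without advancing time (a new reading comes with each control period).
- grab_frame(name): name is "side" or "top" or "wrist"; returns the picture (400x640x3 uint8, blue, green, red); there is no depth.
- get_calibration(name): a dict with "vertical_fov" (degrees; the focal length in pixels is half the picture's height over the tangent of half this angle, whatever the lens; pixels are square), "cx", "cy" (the principal point, pixels), "position" and "rotation" of the camera in the world. Camera axes: x right, y down, z forward; pixel columns grow to the right and rows downward; lengths in m; the calibration is good to about 2 mm. A picture is of the moment at which its call begins: read the wrist's pose just before it. get_calibration takes no time and is no camera call; for the wrist camera it gives the pose at the moment of the call.
- hand_in(): hands the job in, once; it reports no verdict.
The state is a dict: "time_s": time; "q": joint angles; "qd": joint speeds; "tau": joint torques, N m; "tcp_pos": TCP position; "eef_rot": TCP orientation; "wrist_force": force on the tool from outside, world axes, zero at the start; "moment": the same for the moment, N m; "grip_width": opening from 0.0 (shut) to 1.0 (fully open).
Only numpy, scipy, OpenCV 4.12 (cv2) and the standard library are available. Lean on these libraries where they do the work, as an engineer would, in place of code of your own. Each camera call takes 0.05 s, during which the arm holds its last target. There are 200 camera calls.

TASK

Close the strainer of the bench watering pump: pick up the loose lid by its grip bar, set it into the round collar on top of the strainer pot so that its two lugs drop down through the two gaps, then press it gently against the soft seal and turn it clockwise (seen from above) about a quarter turn until it meets the stop, and let it spring up so that it clicks locked. Feel your way and do not force it, or the lugs crack; leave the seed jar, the nursery pot and the funnel where they stand, and let go of the lid at the end.

Things in the scene. Friction and masses are not known exactly. Their poses are not given: they have to be found in the camera images.
- lid_grip (a point): middle of the loose lid's grip bar, on the lid's axis, 40 mm above its underside. The upright bar is 70 mm long, 18 mm thick, and reaches from 12 to 52 mm above the underside. x runs along the bar and through both lugs, z is up; a half turn about z gives the same lid
- lid: the loose strainer lid, grey plastic, about 0.2 kg, lying right way up on the table; origin at the centre of its flat underside, axes as lid_grip. A disc 97 mm across, 12 mm thick, with two opposite lugs on its rim at +x and -x: each 32 mm wide, 8 mm thick, flush with the underside; 119 mm from lug tip to lug tip
- pump: the watering pump, fixed to the bench: origin on the table below the axis of its upright strainer pot; y points to the motor. 160 mm wide, from y -105 to +365 mm. Next to the pot (over 90 mm from its axis) its parts reach up to 30 mm above the collar's top. Lid against pump (collar and seal included) must never bear with over 60 N, or lugs crack
- pot_mouth (a point): centre of the mouth of the strainer pot, in the flat top plane of its grey bayonet collar (147 mm across), 185 mm above the table, axes as the pump. Two opposite inward tabs, flush with that top, leave a bore of 107 mm and two opposite gaps 47 mm wide: the lugs fit with about 8 degrees to spare either way. The wall behind the tabs is 131 mm across
- tabs_level (a point): 40 mm above pot_mouth: where lid_grip is while the lugs rest on top of the tabs. The collar was clamped on by hand: its gaps lie within 0.45 rad (26 degrees) either way of the pump's x axis and this clocking is NOT measured. Look, or find it by feel: turn the lid while it rests lightly on the tabs, until the lugs can drop
- free_level (a point): 29 mm above pot_mouth: where lid_grip is when the lugs are down in the gaps and the lid rests on the soft rubber seal. The seal is a spring: 4 N starts it moving, then 2 N per mm: 14 N at 5 mm down, where the lugs just pass under the tabs; 20 N at 8 mm down, its hard bottom. So press 6 to 7 mm down from here to turn
- locked_level (a point): 26.5 mm above pot_mouth: where lid_grip is when locked. Only clockwise turning goes under the tabs. About 83 degrees from the gaps' middle the lugs meet a hard stop; there, and up to 5 degrees before it, pockets 2.5 mm higher lie above the lugs: let up, the seal lifts the lid into them (the click). At 24 mm it is under the tabs but short of the pockets
- jar_mid (a point): bystander: closed glass seed jar with a white lid, 72 mm across, 75 mm high, loose; this point is half-way up
- pot_mid (a point): bystander: small grey nursery pot with soil, 80 mm across, 80 mm high, loose; this point is half-way up
- funnel_mid (a point): bystander: white plastic funnel standing mouth down, 76 mm across, 75 mm high, loose; this point is on its axis, 30 mm up
Mind the look-alikes: they are no part of the job. Leave any yellow look-alike of the lid alone.

How it is judged:
On the way:
1. the lid's lugs are down in the gaps of the collar (z of lid_grip in the frame of pot_mouth below 0.031 m and horizontal distance between lid_grip and pot_mouth below 0.006 m and angle between lid_grip's own z axis and vertical below 0.06 rad), for 0.1 s.
At the end, for the whole second after the job is handed in: the lid is turned on by about a quarter turn (its bar over 0.8 rad from the pump's x axis) and sits level (1 degree), centred (5 mm) and sprung up into the locking pockets: lid_grip 25.4 to 27.7 mm above pot_mouth; at rest and released (angle between the x axis of lid_grip and the x axis of pot_mouth, either way round above 0.8 rad and z of lid_grip in the frame of pot_mouth between 0.0254 and 0.0277 m and horizontal distance between lid_grip and pot_mouth below 0.005 m and angle between lid_grip's own z axis and vertical below 0.017 rad and linear speed of lid below 0.01 m/s); the robot touches nothing.
It fails at once if the lid bears on the pump, its collar or seal with over 60 N (contact force between lid and pump above 60 N).
It fails at once if a bystander is shifted by over 20 mm (distance of any of jar_mid, pot_mid, funnel_mid from where it was at the start of the episode above 0.02 m).
It also fails if it takes over 72 s, if anything falls off the work surface, if the arm or the gripper's body presses on something with over 40 N, if the wrist force passes 120 N, or if a joint passes its speed limit or range.

## Working session

There is one attempt and no reset: what is moved stays moved. The work goes in short steps, Python scripts to look and compute and a tool call to move; the robot and the scene stay as the last step left them, time stands still between calls to the robot, and variables do not carry over. Pictures are saved under pics/ and viewed, about 8 in all and at most 12, crops included, and the job is handed in when it is done.

Besides the shell and the picture viewer there is one more tool, called as name([rows], argument=value, ...), one row to a line, values as JSON. jog_arm: Moves the arm, as the interface text tells. Its arguments: {"type":"object","properties":{"commands":{"type":"array","items":{"type":"object","properties":{"x":{"type":"number"},"y":{"type":"number"},"z":{"type":"number"},"wx":{"type":"number"},"wy":{"type":"number"},"wz":{"type":"number"},"gripper":{"type":"number"}}}},"force":{"type":"number"}},"required":["commands"]}

```bash
mkdir -p pics; cat > h.py <<'E'
import numpy as np, cv2
from rig import *
def ray(c,u,v):
    f=200/np.tan(np.radians(c["vertical_fov"])/2)
    R=np.array(c["rotation"]); 
    if R.shape!=(3,3):
        from scipy.spatial.transform import Rotation as Ro; R=Ro.from_rotvec(R).as_matrix()
    d=R@np.array([(u-c["cx"])/f,(v-c["cy"])/f,1.]); return np.array(c["position"]),d
def onz(c,u,v,z):
    p,d=ray(c,u,v); return p+d*(z-p[2])/d[2]
def proj(c,P):
    f=200/np.tan(np.radians(c["vertical_fov"])/2)
    R=np.array(c["rotation"]); 
    if R.shape!=(3,3):
        from scipy.spatial.transform import Rotation as Ro; R=Ro.from_rotvec(R).as_matrix()
    q=R.T@(np.array(P)-np.array(c["position"])); return f*q[0]/q[2]+c["cx"],f*q[1]/q[2]+c["cy"]
E
python3 - <<'E'
from h import *
print(read_state(), hold_point_z)
for n in ("side","top","wrist"):
    c=get_calibration(n); print(n,c)
    cv2.imwrite(f"pics/{n}0.png",grab_frame(n))
E
```

```text
{'time_s': 0.0, 'q': array([ 1.24700561,  0.39923217,  0.04505038,  1.53784742, -0.01872621,
        1.20691406, -0.05067616]), 'qd': array([-0.00048123,  0.00016172, -0.0010704 , -0.00088566, -0.00010987,
        0.00068973, -0.00088268]), 'tau': array([ 2.86768263e-04, -4.75120962e+01,  1.36495180e+00, -2.54214746e+01,
        1.15397834e-02,  9.30879323e-03,  9.65443832e-06]), 'tcp_pos': array([ 0.14476734, -0.63303302,  0.23025233]), 'eef_rot': array([-3.11981330e+00, -3.52313387e-01,  5.35244805e-04]), 'wrist_force': array([-0.13943616,  0.41082063, -0.27861795]), 'moment': array([ 0.00041361,  0.12173798, -0.10105072]), 'grip_width': 0.9994774361081171} 0.0187
side {'vertical_fov': 54.0908585473484, 'cx': 316.3639252386154, 'cy': 196.5605131312046, 'position': array([ 0.2010787 , -0.57700784,  0.70965567]), 'rotation': array([-2.27332754,  0.74113223, -0.32365037])}
top {'vertical_fov': 57.74553304355536, 'cx': 320.3276654688694, 'cy': 202.3939170237245, 'position': array([ 0.4521089 , -0.11221351,  1.00845637]), 'rotation': array([-2.19919488,  2.21494482, -0.11254391])}
wrist {'vertical_fov': 68.76339914502957, 'cx': 320.48857732490677, 'cy': 211.81231240651672, 'position': array([ 0.20760144, -0.61824479,  0.37401543]), 'rotation': array([ 2.28966386, -1.82534341, -0.23995606])}
```

View pics/top0.png

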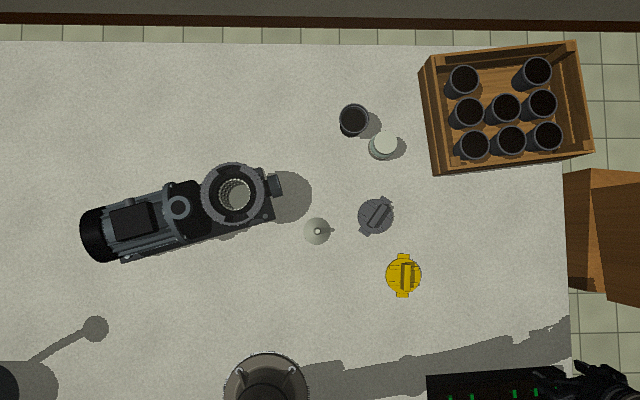

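View pics/side0.png

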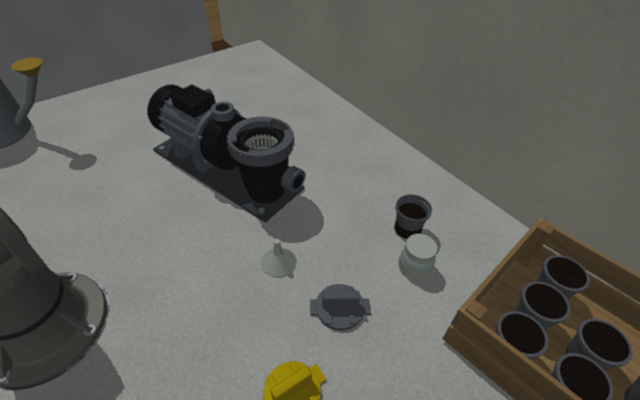

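```bash
python3 - <<'E'
from h import *
im=cv2.imread("pics/top0.png"); c=get_calibration("top")
a=cv2.resize(im[150:240,190:280],(400,400),interpolation=cv2.INTER_CUBIC)
b=cv2.resize(im[180:250,342:412],(400,400),interpolation=cv2.INTER_CUBIC)
cv2.imwrite("pics/crop1.png",np.hstack([a,b]))
for n,p,z in (("lid",(376,215),.012),("col",(232,194),.185),("fun",(317,231),.03),("jar",(384,146),.04),("pot",(354,120),.08),("plateR",(272,210),0),("motor",(95,237),.09)):
    print(n,onz(c,*p,z).round(4))
E
```

```text
lid [ 0.4799 -0.3042  0.012 ]
col [0.5249 0.0557 0.185 ]
fun [ 0.4375 -0.1401  0.03  ]
jar [ 0.6668 -0.3241  0.04  ]
pot [ 0.7267 -0.2377  0.08  ]
plateR [ 0.4962 -0.0167  0.    ]
motor [0.4286 0.4094 0.09  ]
```

View pics/crop1.png

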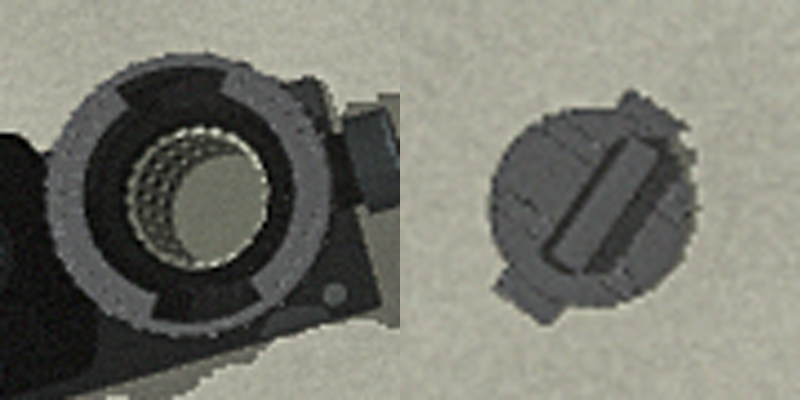

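Top view: loose lid at about (376,215), bar slanting up-right. Collar centre is about (232,194), with dark gaps at the top (229,168) and bottom (237,219), roughly 9° off world x. The yellow look-alike is at (403,275). I'll move above the grey lid, using the half-turn grasp so joint 7 keeps room for the clockwise turn.

jog_arm([
  {"x":3.4,"y":-2.1,"gripper":1},
  {"x":3.4,"y":-2.1},
  {"x":3.4,"y":-2.1},
  {"x":3.4,"y":-2.1},
  {"x":3.4,"y":-2.1},
  {"x":3.4,"y":-2.1},
  {"x":3.4,"y":-2.1},
  {"x":3.4,"y":-2.1},
  {"x":3.4,"y":-2.1},
  {"x":3.4,"y":-2.1},
])

```text
validation failed for argument at $.co...
```

jog_arm([
  {"x":3.0,"y":-1.9},
  {"x":3.0,"y":-1.8},
  {"wz":-7},
  {"wz":-7},
  {"wz":-7},
  {"wz":-7},
  {"wz":-7},
  {"wz":-7},
  {"wz":-7},
  {"wz":-7},
])

```text
validation failed for argument at $.co...
```

jog_arm([
  {"wz":-7},
  {"wz":-7},
  {"wz":-7},
  {"wz":-7},
  {"wz":-7},
  {"wz":-7},
  {"wz":-7},
  {"wz":-7},
  {"wz":-7},
  {"wz":-7},
])

```text
validation failed for argument at $.co...
```

jog_arm([
  {"wz":-7},
  {},
  {},
])

```text
validation failed for argument at $.co...
```

```bash
python3 - <<'E'
from h import *
from scipy.spatial.transform import Rotation as Ro
s=read_state(); c=get_calibration("wrist")
im=grab_frame("wrist"); cv2.imwrite("pics/w1.png",im)
print(s["time_s"],s["q"].round(2),s["tcp_pos"],Ro.from_rotvec(s["eef_rot"]).as_matrix().round(3))
print(proj(c,(.48,-.304,.03)))
# collar in top view: masks
t=cv2.imread("pics/top0.png"); ct=get_calibration("top"); g=cv2.cvtColor(t,cv2.COLOR_BGR2GRAY)
m=cv2.inRange(g,60,112); m[:150]=0;m[240:]=0;m[:,:195]=0;m[:,270:]=0
print("collar px",m.sum()/255)
pts=[(118,85),(228,70),(155,318),(262,298),(189,195),(189,53),(189,336),(47,195),(331,195)]
for p in pts: print(p,onz(ct,190+p[0]/4.444-.4,150+p[1]/4.444-.4,.185).round(4))
E
```

```text
0.15 [ 1.25  0.4   0.05  1.54 -0.02  1.21 -0.05] [ 0.14479903 -0.63319416  0.23049145] [[ 0.975  0.223 -0.   ]
 [ 0.223 -0.975  0.001]
 [-0.    -0.001 -1.   ]]
(np.float64(28.54337150660234), np.float64(-278.955835783735))
collar px 1923.0
(118, 85) [0.5825 0.0917 0.185 ]
(228, 70) [0.5901 0.0361 0.185 ]
(155, 318) [0.4637 0.0721 0.185 ]
(262, 298) [0.4735 0.0184 0.185 ]
(189, 195) [0.5261 0.0555 0.185 ]
(189, 53) [0.5989 0.056  0.185 ]
(189, 336) [0.4545 0.0549 0.185 ]
(47, 195) [0.5264 0.1268 0.185 ]
(331, 195) [ 0.5257 -0.0164  0.185 ]
```

View pics/w1.png

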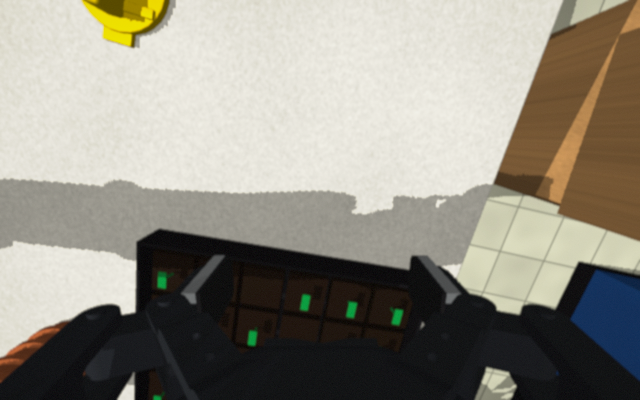

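The move calls were refused, so the arm has not moved; the wrist picture only shows the start pose. I'll write full rows instead.

jog_arm([
  {"x":3.4,"y":-2.1,"z":0,"wx":0,"wy":0,"wz":0,"gripper":1},
  {"x":3.4,"y":-2.1,"z":0,"wx":0,"wy":0,"wz":0,"gripper":1},
], force=40)

```text
time_s: 0.37
tcp_pos: [0.1995, -0.5782, 0.2307]
eef_rot: [3.123, 0.342, -0.002]
wrist_force: [0.7, -0.3, 0.0]
grip_width: 1.001
```

jog_arm([
  {"x":3.4,"y":-2.1,"z":0,"wx":0,"wy":0,"wz":0,"gripper":1},
  {"x":3.4,"y":-2.1,"z":0,"wx":0,"wy":0,"wz":0,"gripper":1},
  {"x":3.4,"y":-2.1,"z":0,"wx":0,"wy":0,"wz":0,"gripper":1},
  {"x":3.4,"y":-2.1,"z":0,"wx":0,"wy":0,"wz":0,"gripper":1},
  {"x":3.4,"y":-2.1,"z":0,"wx":0,"wy":0,"wz":0,"gripper":1},
  {"x":3.4,"y":-2.1,"z":0,"wx":0,"wy":0,"wz":0,"gripper":1},
  {"x":3.4,"y":-2.1,"z":0,"wx":0,"wy":0,"wz":0,"gripper":1},
  {"x":3.4,"y":-2.1,"z":0,"wx":0,"wy":0,"wz":0,"gripper":1},
  {"x":3.0,"y":-1.9,"z":0,"wx":0,"wy":0,"wz":0,"gripper":1},
  {"x":3.0,"y":-1.8,"z":0,"wx":0,"wy":0,"wz":0,"gripper":1},
])

```text
time_s: 1.2
tcp_pos: [0.4809, -0.3017, 0.2313]
eef_rot: [-3.122, -0.354, 0.0]
wrist_force: [-0.1, -0.6, -1.2]
grip_width: 1.002
```

jog_arm([
  {"x":0,"y":0,"z":0,"wx":0,"wy":0,"wz":-7,"gripper":1},
  {"x":0,"y":0,"z":0,"wx":0,"wy":0,"wz":-7,"gripper":1},
  {"x":0,"y":0,"z":0,"wx":0,"wy":0,"wz":-7,"gripper":1},
  {"x":0,"y":0,"z":0,"wx":0,"wy":0,"wz":-7,"gripper":1},
  {"x":0,"y":0,"z":0,"wx":0,"wy":0,"wz":-7,"gripper":1},
  {"x":0,"y":0,"z":0,"wx":0,"wy":0,"wz":-7,"gripper":1},
  {"x":0,"y":0,"z":0,"wx":0,"wy":0,"wz":-7,"gripper":1},
  {"x":0,"y":0,"z":0,"wx":0,"wy":0,"wz":-7,"gripper":1},
  {"x":0,"y":0,"z":0,"wx":0,"wy":0,"wz":-7,"gripper":1},
  {"x":0,"y":0,"z":0,"wx":0,"wy":0,"wz":-7,"gripper":1},
])

```text
time_s: 2.03
tcp_pos: [0.4796, -0.3037, 0.2311]
eef_rot: [-2.349, -2.086, 0.0]
wrist_force: [0.3, -0.2, 0.4]
grip_width: 0.999
```

jog_arm([
  {"x":0,"y":0,"z":0,"wx":0,"wy":0,"wz":-7,"gripper":1},
  {"x":0,"y":0,"z":0,"wx":0,"wy":0,"wz":-7,"gripper":1},
  {"x":0,"y":0,"z":0,"wx":0,"wy":0,"wz":-7,"gripper":1},
  {"x":0,"y":0,"z":0,"wx":0,"wy":0,"wz":-7,"gripper":1},
  {"x":0,"y":0,"z":0,"wx":0,"wy":0,"wz":-7,"gripper":1},
  {"x":0,"y":0,"z":0,"wx":0,"wy":0,"wz":-7,"gripper":1},
  {"x":0,"y":0,"z":0,"wx":0,"wy":0,"wz":-7,"gripper":1},
  {"x":0,"y":0,"z":0,"wx":0,"wy":0,"wz":-7,"gripper":1},
  {"x":0,"y":0,"z":0,"wx":0,"wy":0,"wz":-7,"gripper":1},
  {"x":0,"y":0,"z":0,"wx":0,"wy":0,"wz":0,"gripper":1},
])

```text
time_s: 2.87
tcp_pos: [0.4796, -0.3037, 0.2311]
eef_rot: [-0.919, -3.004, -0.0]
wrist_force: [-0.2, -0.6, 0.4]
grip_width: 0.995
```

```bash
python3 - <<'E'
from h import *
from scipy.spatial.transform import Rotation as Ro
s=read_state(); c=get_calibration("wrist")
im=grab_frame("wrist"); cv2.imwrite("pics/w2.png",im)
print(s["time_s"],s["q"].round(2),s["tcp_pos"],Ro.from_rotvec(s["eef_rot"]).as_matrix().round(3))
print(proj(c,(.48,-.304,.03)),c)
E
```

```text
2.8667 [ 0.93  0.29 -0.53  1.73  0.16  1.17  1.33] [ 0.47956445 -0.30369643  0.23107487] [[-0.829  0.559 -0.   ]
 [ 0.559  0.829  0.   ]
 [ 0.     0.    -1.   ]]
(np.float64(320.7209005169103), np.float64(191.04622676893027)) {'vertical_fov': 68.76339914502957, 'cx': 320.48857732490677, 'cy': 211.81231240651672, 'position': array([ 0.42493345, -0.26678199,  0.37476   ]), 'rotation': array([2.56527581, 1.36335384, 0.17803015])}
```

View pics/w2.png

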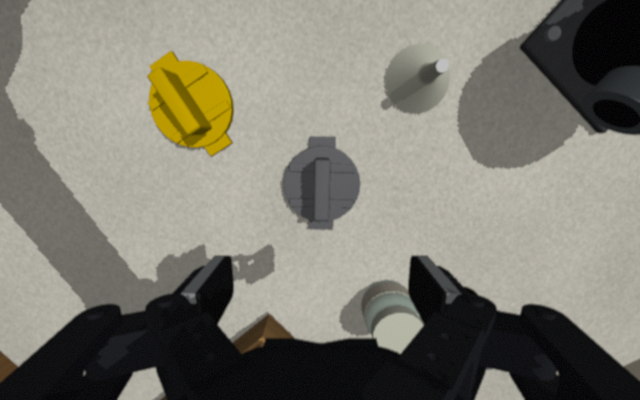

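Wrist view: grey lid centred at about (321,184), nearly aligned with the tool, lug tips at (321,137) and (320,228). The funnel is at (417,80), the jar at (390,310). I'll refine this with a mask.

```bash
python3 - <<'E'
from h import *
s=read_state(); c=get_calibration("wrist")
g=cv2.cvtColor(cv2.imread("pics/w2.png"),cv2.COLOR_BGR2GRAY)
m=cv2.inRange(g,0,125); m[:125]=0;m[240:]=0;m[:,:270]=0;m[:,370:]=0
n,l,st,ce=cv2.connectedComponentsWithStats(m); k=1+np.argmax(st[1:,4]); print(st[k],ce[k])
def mid(row):
    u=np.where(l[row]==k)[0]; return (u[0]+u[-1])/2,u[0],u[-1]
for r in (139,141,143,224,226,228): print(r,mid(r))
r0=st[k][1]; r1=r0+st[k][3]-1
a=onz(c,mid(141)[0],r0-.5,.008); b=onz(c,mid(226)[0],r1+.5,0.0)
print("lugtips",a,b,np.linalg.norm(a-b),(a+b)/2,np.degrees(np.arctan2(*(a-b)[1::-1])))
L=onz(c,st[k][0]-.5,184,.012);Rr=onz(c,st[k][0]+st[k][2]-.5,184,.012);print(L,Rr,np.linalg.norm(L-Rr),(L+Rr)/2)
# bar top: bright strip
for r in range(160,220,10): print(r,g[r,298:342])
E
```

```text
[ 281  137   79   93 5175] [320.08463768 183.50956522]
139 (np.float64(321.5), np.int64(309), np.int64(334))
141 (np.float64(321.0), np.int64(308), np.int64(334))
143 (np.float64(321.0), np.int64(308), np.int64(334))
224 (np.float64(319.5), np.int64(307), np.int64(332))
226 (np.float64(320.0), np.int64(308), np.int64(332))
228 (np.float64(319.5), np.int64(308), np.int64(331))
lugtips [ 0.42806351 -0.26824688  0.008     ] [ 0.52779728 -0.33780045  0.        ] 0.1218545181451961 [ 0.47793039 -0.30302367  0.004     ] 145.10837550179073
[ 0.44708482 -0.34260973  0.012     ] [ 0.50282968 -0.26081706  0.012     ] 0.09898247792802468 [ 0.47495725 -0.3017134   0.012     ]
160 [95 95 95 94 94 94 94 94 96 94 95 96 94 92 87 76 65 64 71 77 79 80 78 77
 78 78 78 78 78 79 78 84 89 95 96 96 97 97 96 96 97 96 96 95]
170 [89 90 90 84 73 62 58 58 57 57 56 57 56 58 56 56 58 71 85 92 93 94 93 93
 94 95 95 96 96 94 93 87 80 88 92 93 93 93 94 94 93 93 94 94]
180 [93 91 84 68 60 57 58 56 60 58 59 59 60 60 60 58 61 75 88 91 93 94 93 93
 94 96 95 95 95 94 90 86 86 91 96 92 94 95 96 95 95 93 95 93]
190 [95 93 88 74 62 58 58 59 58 58 58 59 60 59 57 59 64 76 89 94 93 93 95 93
 93 96 96 95 95 92 86 82 88 93 94 94 93 94 93 93 94 93 93 94]
200 [93 93 92 85 68 59 57 59 58 57 58 57 58 59 56 57 64 79 89 93 93 92 93 93
 94 93 95 95 94 92 86 81 86 89 89 90 91 90 90 88 89 88 90 87]
210 [93 92 84 69 61 58 59 58 58 59 58 59 58 58 57 59 69 82 91 92 91 92 93 93
 93 93 94 95 95 91 86 87 90 91 93 93 93 94 94 91 91 93 93 92]
```

jog_arm([
  {"x":0.18,"y":0,"z":3,"wx":0,"wy":0,"wz":1,"gripper":1},
  {"x":0,"y":0,"z":4,"wx":0,"wy":0,"wz":0,"gripper":1},
  {"x":0,"y":0,"z":4,"wx":0,"wy":0,"wz":0,"gripper":1},
  {"x":0,"y":0,"z":4,"wx":0,"wy":0,"wz":0,"gripper":1},
  {"x":0,"y":0,"z":3,"wx":0,"wy":0,"wz":0,"gripper":1},
  {"x":0,"y":0,"z":2,"wx":0,"wy":0,"wz":0,"gripper":1},
  {"x":0,"y":0,"z":0.7,"wx":0,"wy":0,"wz":0,"gripper":1},
  {"x":0,"y":0,"z":0.3,"wx":0,"wy":0,"wz":0,"gripper":1},
  {"x":0,"y":0,"z":0,"wx":0,"wy":0,"wz":0,"gripper":1},
])

```text
time_s: 3.67
tcp_pos: [0.4787, -0.3029, 0.0216]
eef_rot: [0.949, 2.994, -0.0]
wrist_force: [-0.0, 0.2, 0.2]
grip_width: 1.0
```

jog_arm([
  {"x":0,"y":0,"z":0,"wx":0,"wy":0,"wz":0,"gripper":0},
  {"x":0,"y":0,"z":0,"wx":0,"wy":0,"wz":0,"gripper":0},
  {"x":0,"y":0,"z":0,"wx":0,"wy":0,"wz":0,"gripper":0},
  {"x":0,"y":0,"z":0,"wx":0,"wy":0,"wz":0,"gripper":0},
  {"x":0,"y":0,"z":0,"wx":0,"wy":0,"wz":0,"gripper":0},
  {"x":0,"y":0,"z":0,"wx":0,"wy":0,"wz":0,"gripper":0},
  {"x":0,"y":0,"z":0,"wx":0,"wy":0,"wz":0,"gripper":0},
  {"x":0,"y":0,"z":0,"wx":0,"wy":0,"wz":0,"gripper":0},
], force=80)

```text
time_s: 4.33
tcp_pos: [0.4788, -0.303, 0.022]
eef_rot: [0.948, 2.994, -0.001]
wrist_force: [-0.7, -0.4, 5.0]
grip_width: 0.201
```

Opening is 0.20 (17 mm), so the bar is gripped. Next: lift and carry toward the pot, with a picture of the collar on the way.

jog_arm([
  {"x":0,"y":0,"z":-1,"wx":0,"wy":0,"wz":0,"gripper":0},
  {"x":0,"y":0,"z":-3,"wx":0,"wy":0,"wz":0,"gripper":0},
  {"x":0,"y":0,"z":-4,"wx":0,"wy":0,"wz":0,"gripper":0},
  {"x":0,"y":0,"z":-4,"wx":0,"wy":0,"wz":0,"gripper":0},
  {"x":0,"y":0,"z":-4,"wx":0,"wy":0,"wz":0,"gripper":0},
  {"x":0,"y":0,"z":-4,"wx":0,"wy":0,"wz":0,"gripper":0},
  {"x":0,"y":0,"z":-4,"wx":0,"wy":0,"wz":0,"gripper":0},
  {"x":0,"y":0,"z":-1.3,"wx":0,"wy":0,"wz":0,"gripper":0},
])

```text
time_s: 5.0
tcp_pos: [0.4806, -0.3034, 0.2811]
eef_rot: [0.945, 2.986, -0.004]
wrist_force: [1.3, 0.1, -0.2]
grip_width: 0.198
```

jog_arm([
  {"x":1.675,"y":3.2,"z":0,"wx":0,"wy":0,"wz":0,"gripper":0},
  {"x":1.675,"y":3.2,"z":0,"wx":0,"wy":0,"wz":0,"gripper":0},
  {"x":1.675,"y":3.2,"z":0,"wx":0,"wy":0,"wz":0,"gripper":0},
  {"x":1.675,"y":3.2,"z":0,"wx":0,"wy":0,"wz":0,"gripper":0},
  {"x":1.675,"y":3.2,"z":0,"wx":0,"wy":0,"wz":0,"gripper":0},
  {"x":0,"y":0,"z":0,"wx":0,"wy":0,"wz":0,"gripper":0},
  {"x":0,"y":0,"z":0,"wx":0,"wy":0,"wz":0,"gripper":0},
])

```text
time_s: 5.58
tcp_pos: [0.5016, -0.1205, 0.2744]
eef_rot: [-0.938, -2.998, 0.0]
wrist_force: [-0.1, -1.3, -2.2]
grip_width: 0.196
```

```bash
python3 - <<'E'
from h import *
s=read_state(); c=get_calibration("wrist")
np.save("c3.npy",c,allow_pickle=True)
im=grab_frame("wrist"); cv2.imwrite("pics/w3.png",im)
print(s["time_s"],s["q"].round(2),s["tcp_pos"],s["wrist_force"])
print(proj(c,(.526,.0555,.185)))
E
```

```text
5.5833 [ 0.74  0.16 -0.66  1.78  0.11  1.24  1.02] [ 0.50160072 -0.12045304  0.27442572] [-0.10539168 -1.25905786 -2.20657859]
(np.float64(530.063157584402), np.float64(113.9662137604834))
```

View pics/w3.png

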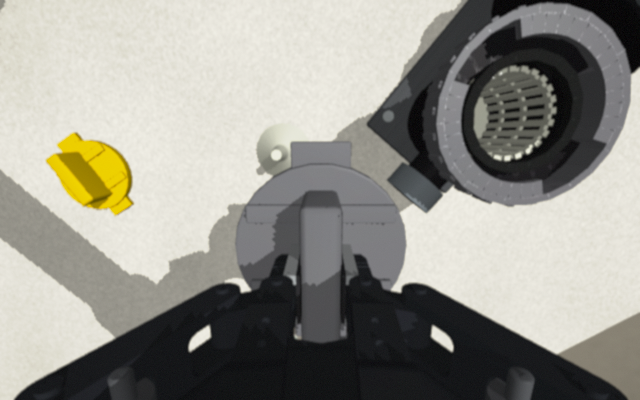

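Wrist view: the lid is held level and straight, bar vertical in the picture. The collar is at about (532,105). I'll overlay the top-view estimate (centre and gap edges) to check it.

```bash
python3 - <<'E'
from h import *
c=np.load("c3.npy",allow_pickle=True).item()
im=cv2.imread("pics/w3.png")
k=3; o=np.array([420,0]); big=cv2.resize(im[0:210,420:640],None,fx=k,fy=k,interpolation=cv2.INTER_CUBIC)
C=np.array([.526,.0555,.185]); a0=np.radians(9)
P=lambda r,a:((np.array(proj(c,C+r*np.array([np.cos(a),np.sin(a),0])))-o+.5)*k).astype(int)
for r,col in ((.0735,(0,0,255)),(.0535,(0,255,0))):
    cv2.polylines(big,[np.array([P(r,a) for a in np.linspace(0,6.283,90)])],True,col,1)
for s in (0,np.pi):
    for e in (-1,1):
        for r in (.0535,.0655):
            d=np.arcsin(.0235/r); cv2.circle(big,tuple(map(int,P(r,a0+s+e*d))),4,(255,0,255),1)
cv2.imwrite("pics/w3o.png",big)
E
```

```text
(no output)
```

View pics/w3o.png

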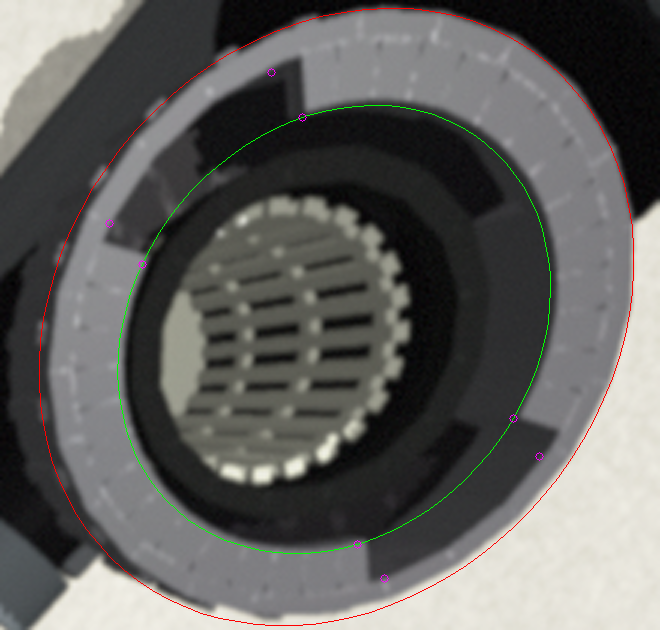

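Overlay agrees: centre within about 1 mm, gaps at 9° within about 2°. Now carry over, turn to 9° (tool yaw 189°) and lower to just above the tabs.

jog_arm([
  {"x":1.6,"y":3.17,"z":0,"wx":0,"wy":0,"wz":0,"gripper":0},
  {"x":1.6,"y":3.17,"z":0,"wx":0,"wy":0,"wz":0,"gripper":0},
  {"x":1.6,"y":3.17,"z":0,"wx":0,"wy":0,"wz":0,"gripper":0},
  {"x":1.6,"y":3.17,"z":0,"wx":0,"wy":0,"wz":0,"gripper":0},
  {"x":1.6,"y":3.17,"z":0,"wx":0,"wy":0,"wz":0,"gripper":0},
  {"x":0,"y":0,"z":0,"wx":0,"wy":0,"wz":-6,"gripper":0},
  {"x":0,"y":0,"z":0,"wx":0,"wy":0,"wz":-6,"gripper":0},
  {"x":0,"y":0,"z":0,"wx":0,"wy":0,"wz":-6,"gripper":0},
  {"x":0,"y":0,"z":0,"wx":0,"wy":0,"wz":-6,"gripper":0},
  {"x":0,"y":0,"z":0,"wx":0,"wy":0,"wz":-6,"gripper":0},
])

```text
time_s: 6.47
tcp_pos: [0.5275, 0.0499, 0.2738]
eef_rot: [-0.137, -3.137, 0.001]
wrist_force: [-0.1, 0.5, -2.3]
grip_width: 0.2
```

jog_arm([
  {"x":0,"y":0,"z":0,"wx":0,"wy":0,"wz":-7,"gripper":0},
  {"x":0,"y":0,"z":0,"wx":0,"wy":0,"wz":-6.7,"gripper":0},
  {"x":0,"y":0,"z":2,"wx":0,"wy":0,"wz":0,"gripper":0},
  {"x":0,"y":0,"z":2,"wx":0,"wy":0,"wz":0,"gripper":0},
  {"x":0,"y":0,"z":1,"wx":0,"wy":0,"wz":0,"gripper":0},
  {"x":0,"y":0,"z":0.7,"wx":0,"wy":0,"wz":0,"gripper":0},
  {"x":0,"y":0,"z":0,"wx":0,"wy":0,"wz":0,"gripper":0},
  {"x":0,"y":0,"z":0,"wx":0,"wy":0,"wz":0,"gripper":0},
])

```text
time_s: 7.13
tcp_pos: [0.5278, 0.0516, 0.2175]
eef_rot: [-0.234, 3.133, 0.0]
wrist_force: [-0.2, 0.2, -1.6]
grip_width: 0.197
```

```bash
python3 - <<'E'
from h import *
s=read_state(); r=s["eef_rot"]
print(s["time_s"],s["q"].round(2),s["tcp_pos"],s["wrist_force"],2*np.degrees(np.arctan2(r[1],r[0])),r)
E
```

```text
7.1333 [ 0.55  0.28 -0.87  1.82  0.24  1.15  1.32] [0.52784401 0.05161468 0.21749039] [-0.18804267  0.15820221 -1.61080645] 188.5374169216056 [-2.33838530e-01  3.13283572e+00  2.04208754e-05]
```

jog_arm([
  {"x":0.12,"y":0.41,"z":0,"wx":0,"wy":0,"wz":0,"gripper":0},
  {"x":0,"y":0,"z":0.5,"wx":0,"wy":0,"wz":0,"gripper":0},
  {"x":0,"y":0,"z":0.4,"wx":0,"wy":0,"wz":0,"gripper":0},
  {"x":0,"y":0,"z":0.2,"wx":0,"wy":0,"wz":0,"gripper":0},
  {"x":0,"y":0,"z":0.2,"wx":0,"wy":0,"wz":0,"gripper":0},
  {"x":0,"y":0,"z":0,"wx":0,"wy":0,"wz":0,"gripper":0},
])

```text
time_s: 7.63
tcp_pos: [0.5255, 0.0557, 0.2038]
eef_rot: [0.235, -3.132, 0.0]
wrist_force: [1.1, 0.1, -1.7]
grip_width: 0.198
```

jog_arm([
  {"x":0,"y":0,"z":0.2,"wx":0,"wy":0,"wz":0,"gripper":0},
  {"x":0,"y":0,"z":0.2,"wx":0,"wy":0,"wz":0,"gripper":0},
  {"x":0,"y":0,"z":0.2,"wx":0,"wy":0,"wz":0,"gripper":0},
  {"x":0,"y":0,"z":0,"wx":0,"wy":0,"wz":0,"gripper":0},
  {"x":0,"y":0,"z":0,"wx":0,"wy":0,"wz":0,"gripper":0},
])

```text
time_s: 8.05
tcp_pos: [0.5256, 0.0558, 0.1981]
eef_rot: [0.235, -3.132, 0.0]
wrist_force: [-0.5, -0.7, -1.4]
grip_width: 0.194
```

jog_arm([
  {"x":0,"y":0,"z":0.15,"wx":0,"wy":0,"wz":0,"gripper":0},
  {"x":0,"y":0,"z":0.15,"wx":0,"wy":0,"wz":0,"gripper":0},
  {"x":0,"y":0,"z":0,"wx":0,"wy":0,"wz":0,"gripper":0},
  {"x":0,"y":0,"z":0,"wx":0,"wy":0,"wz":0,"gripper":0},
])

```text
time_s: 8.38
tcp_pos: [0.526, 0.056, 0.1958]
eef_rot: [-0.235, 3.132, -0.001]
wrist_force: [-0.2, -1.1, 1.9]
grip_width: 0.195
```

jog_arm([
  {"x":0,"y":0,"z":0.15,"wx":0,"wy":0,"wz":0,"gripper":0},
  {"x":0,"y":0,"z":0.15,"wx":0,"wy":0,"wz":0,"gripper":0},
  {"x":0,"y":0,"z":0,"wx":0,"wy":0,"wz":0,"gripper":0},
  {"x":0,"y":0,"z":0,"wx":0,"wy":0,"wz":0,"gripper":0},
])

```text
time_s: 8.72
tcp_pos: [0.526, 0.056, 0.1932]
eef_rot: [-0.235, 3.132, -0.001]
wrist_force: [-3.3, -1.1, 7.1]
grip_width: 0.191
```

Seal contact felt at TCP z≈0.1956, with the force rising as specified. Pressing to about 6.5 mm.

jog_arm([
  {"x":0,"y":0,"z":0.15,"wx":0,"wy":0,"wz":0,"gripper":0},
  {"x":0,"y":0,"z":0.15,"wx":0,"wy":0,"wz":0,"gripper":0},
  {"x":0,"y":0,"z":0.15,"wx":0,"wy":0,"wz":0,"gripper":0},
  {"x":0,"y":0,"z":0,"wx":0,"wy":0,"wz":0,"gripper":0},
  {"x":0,"y":0,"z":0,"wx":0,"wy":0,"wz":0,"gripper":0},
], force=110)

```text
time_s: 9.13
tcp_pos: [0.526, 0.056, 0.1897]
eef_rot: [-0.235, 3.132, -0.002]
wrist_force: [-4.8, -1.4, 15.1]
grip_width: 0.195
```

jog_arm([
  {"x":0,"y":0,"z":0,"wx":0,"wy":0,"wz":3,"gripper":0},
  {"x":0,"y":0,"z":0,"wx":0,"wy":0,"wz":3,"gripper":0},
  {"x":0,"y":0,"z":0,"wx":0,"wy":0,"wz":3,"gripper":0},
  {"x":0,"y":0,"z":0,"wx":0,"wy":0,"wz":3,"gripper":0},
  {"x":0,"y":0,"z":0,"wx":0,"wy":0,"wz":3,"gripper":0},
  {"x":0,"y":0,"z":0,"wx":0,"wy":0,"wz":0,"gripper":0},
])

```text
time_s: 9.63
tcp_pos: [0.5282, 0.0566, 0.1905]
eef_rot: [0.177, 3.131, 0.0]
wrist_force: [-0.7, -0.6, 13.5]
grip_width: 0.19
```

```bash
cat > st.py <<'E'
from h import *
s=read_state(); r=s["eef_rot"]
print(s["time_s"],s["q"].round(2),s["tcp_pos"].round(4),s["wrist_force"].round(1),s["moment"].round(2),"yaw",2*np.degrees(np.arctan2(r[1],r[0])),r.round(3))
E
python3 st.py
```

```text
9.6333 [ 0.49  0.3  -0.81  1.86  0.25  1.08  1.05] [0.5282 0.0566 0.1905] [-0.7 -0.6 13.5] [-0.15  0.44  0.07] yaw 173.53580229809674 [0.177 3.131 0.   ]
```

jog_arm([
  {"x":0.1,"y":0,"z":0.05,"wx":0,"wy":0,"wz":2,"gripper":0},
  {"x":0,"y":0,"z":0.02,"wx":0,"wy":0,"wz":4,"gripper":0},
  {"x":0,"y":0,"z":0,"wx":0,"wy":0,"wz":4,"gripper":0},
  {"x":0,"y":0,"z":0,"wx":0,"wy":0,"wz":4,"gripper":0},
  {"x":0,"y":0,"z":0,"wx":0,"wy":0,"wz":4,"gripper":0},
  {"x":0,"y":0,"z":0,"wx":0,"wy":0,"wz":4,"gripper":0},
  {"x":0,"y":0,"z":0,"wx":0,"wy":0,"wz":0,"gripper":0},
])

```text
time_s: 10.22
tcp_pos: [0.5278, 0.0568, 0.1903]
eef_rot: [0.772, 3.038, 0.003]
wrist_force: [0.2, -0.5, 13.9]
grip_width: 0.195
```

```bash
python3 st.py
```

```text
10.2167 [ 0.44  0.28 -0.74  1.86  0.22  1.07  0.69] [0.5278 0.0568 0.1903] [ 0.2 -0.5 13.9] [-0.14  0.31 -0.  ] yaw 151.49499388888896 [7.720e-01 3.038e+00 3.000e-03]
```

jog_arm([
  {"x":0,"y":0,"z":0.04,"wx":0,"wy":0,"wz":4,"gripper":0},
  {"x":0,"y":0,"z":0.02,"wx":0,"wy":0,"wz":4,"gripper":0},
  {"x":0,"y":0,"z":0,"wx":0,"wy":0,"wz":4,"gripper":0},
  {"x":0,"y":0,"z":0,"wx":0,"wy":0,"wz":4,"gripper":0},
  {"x":0,"y":0,"z":0,"wx":0,"wy":0,"wz":4,"gripper":0},
  {"x":0,"y":0,"z":0,"wx":0,"wy":0,"wz":4,"gripper":0},
  {"x":0,"y":0,"z":0,"wx":0,"wy":0,"wz":4,"gripper":0},
  {"x":0,"y":0,"z":0,"wx":0,"wy":0,"wz":3,"gripper":0},
  {"x":0,"y":0,"z":0,"wx":0,"wy":0,"wz":3,"gripper":0},
  {"x":0,"y":0,"z":0,"wx":0,"wy":0,"wz":0,"gripper":0},
])

```text
time_s: 11.05
tcp_pos: [0.5278, 0.0566, 0.1898]
eef_rot: [1.626, 2.681, 0.006]
wrist_force: [0.5, -0.6, 14.1]
grip_width: 0.193
```

```bash
python3 st.py
```

```text
11.05 [ 0.36  0.27 -0.64  1.86  0.18  1.06  0.12] [0.5278 0.0566 0.1898] [ 0.5 -0.6 14.1] [-0.18  0.39 -0.03] yaw 117.52800259056708 [1.626 2.681 0.006]
```

jog_arm([
  {"x":0,"y":0,"z":0,"wx":0,"wy":0,"wz":2,"gripper":0},
  {"x":0,"y":0,"z":0,"wx":0,"wy":0,"wz":2,"gripper":0},
  {"x":0,"y":0,"z":0,"wx":0,"wy":0,"wz":2,"gripper":0},
  {"x":0,"y":0,"z":0,"wx":0,"wy":0,"wz":1.5,"gripper":0},
  {"x":0,"y":0,"z":0,"wx":0,"wy":0,"wz":0,"gripper":0},
])

```text
time_s: 11.47
tcp_pos: [0.5278, 0.0567, 0.1898]
eef_rot: [1.796, 2.57, 0.006]
wrist_force: [0.4, -0.4, 14.2]
grip_width: 0.189
```

```bash
python3 st.py
```

```text
11.4667 [ 0.34  0.26 -0.62  1.86  0.18  1.06  0.  ] [0.5278 0.0567 0.1898] [ 0.4 -0.4 14.2] [-0.24  0.45  0.2 ] yaw 110.09070644817524 [1.796 2.57  0.006]
```

jog_arm([
  {"x":0,"y":0,"z":0,"wx":0,"wy":0,"wz":1,"gripper":0},
  {"x":0,"y":0,"z":0,"wx":0,"wy":0,"wz":1,"gripper":0},
  {"x":0,"y":0,"z":0,"wx":0,"wy":0,"wz":0,"gripper":0},
])

```text
time_s: 11.72
tcp_pos: [0.5278, 0.0566, 0.1898]
eef_rot: [1.841, 2.539, 0.006]
wrist_force: [0.5, -1.2, 14.5]
grip_width: 0.196
```

```bash
python3 st.py
```

```text
11.7167 [ 0.34  0.26 -0.61  1.86  0.17  1.06 -0.03] [0.5278 0.0566 0.1898] [ 0.5 -1.2 14.5] [-0.19  0.38  0.21] yaw 108.11267656227146 [1.841 2.539 0.006]
```

jog_arm([
  {"x":0,"y":0,"z":0,"wx":0,"wy":0,"wz":1,"gripper":0},
  {"x":0,"y":0,"z":0,"wx":0,"wy":0,"wz":0.5,"gripper":0},
  {"x":0,"y":0,"z":0,"wx":0,"wy":0,"wz":0,"gripper":0},
])

```text
time_s: 11.97
tcp_pos: [0.5273, 0.0567, 0.1898]
eef_rot: [1.871, 2.516, 0.005]
wrist_force: [-1.9, -1.3, 14.9]
grip_width: 0.194
```

```bash
python3 st.py
```

```text
11.9667 [ 0.33  0.26 -0.61  1.86  0.17  1.06 -0.06] [0.5273 0.0567 0.1898] [-1.9 -1.3 14.9] [-0.19  0.58  0.64] yaw 106.72573646897817 [1.871 2.516 0.005]
```

jog_arm([
  {"x":0,"y":0,"z":0,"wx":0,"wy":0,"wz":1,"gripper":0},
  {"x":0,"y":0,"z":0,"wx":0,"wy":0,"wz":0.5,"gripper":0},
  {"x":0,"y":0,"z":0,"wx":0,"wy":0,"wz":0,"gripper":0},
])

```text
time_s: 12.22
tcp_pos: [0.5264, 0.0567, 0.1897]
eef_rot: [1.903, 2.494, 0.002]
wrist_force: [-3.6, -1.5, 15.3]
grip_width: 0.19
```

```bash
python3 st.py
```

```text
12.2167 [ 0.33  0.26 -0.61  1.86  0.17  1.06 -0.08] [0.5264 0.0567 0.1897] [-3.6 -1.5 15.3] [-0.19  1.    1.03] yaw 105.31638815130944 [1.903e+00 2.494e+00 2.000e-03]
```

The moment climbs to 1 N m at about 83°, so the stop is met. Easing off 1.5° and letting it rise.

jog_arm([
  {"x":0,"y":0,"z":0,"wx":0,"wy":0,"wz":-1.5,"gripper":0},
  {"x":0,"y":0,"z":-0.15,"wx":0,"wy":0,"wz":0,"gripper":0},
  {"x":0,"y":0,"z":-0.15,"wx":0,"wy":0,"wz":0,"gripper":0},
  {"x":0,"y":0,"z":-0.1,"wx":0,"wy":0,"wz":0,"gripper":0},
  {"x":0,"y":0,"z":0,"wx":0,"wy":0,"wz":0,"gripper":0},
])

```text
time_s: 12.63
tcp_pos: [0.5265, 0.0567, 0.1925]
eef_rot: [1.876, 2.516, 0.005]
wrist_force: [-0.9, 0.0, 9.0]
grip_width: 0.191
```

```bash
python3 st.py
```

```text
12.6333 [ 0.33  0.26 -0.61  1.86  0.17  1.07 -0.05] [0.5265 0.0567 0.1925] [-0.9  0.   9. ] [-0.05  0.35  0.  ] yaw 106.58348069808147 [1.876 2.516 0.005]
```

z has risen above the plain under-tab height (0.1906), so the lugs are entering the pockets. A little more.

jog_arm([
  {"x":0,"y":0,"z":-0.05,"wx":0,"wy":0,"wz":0,"gripper":0},
  {"x":0,"y":0,"z":-0.05,"wx":0,"wy":0,"wz":0,"gripper":0},
  {"x":0,"y":0,"z":-0.05,"wx":0,"wy":0,"wz":0,"gripper":0},
  {"x":0,"y":0,"z":-0.05,"wx":0,"wy":0,"wz":0,"gripper":0},
  {"x":0,"y":0,"z":0,"wx":0,"wy":0,"wz":0,"gripper":0},
  {"x":0,"y":0,"z":0,"wx":0,"wy":0,"wz":0,"gripper":0},
])

```text
time_s: 13.13
tcp_pos: [0.5264, 0.0567, 0.1936]
eef_rot: [1.876, 2.517, 0.005]
wrist_force: [1.7, -0.2, 6.3]
grip_width: 0.19
```

```bash
python3 st.py
```

```text
13.1333 [ 0.33  0.26 -0.61  1.86  0.17  1.07 -0.05] [0.5264 0.0567 0.1936] [ 1.7 -0.2  6.3] [ 0.09 -0.26 -0.03] yaw 106.595740966562 [1.876 2.517 0.005]
```

jog_arm([
  {"x":0,"y":0,"z":-0.05,"wx":0,"wy":0,"wz":0,"gripper":0},
  {"x":0,"y":0,"z":-0.05,"wx":0,"wy":0,"wz":0,"gripper":0},
  {"x":0,"y":0,"z":0,"wx":0,"wy":0,"wz":0,"gripper":0},
  {"x":0,"y":0,"z":0,"wx":0,"wy":0,"wz":0,"gripper":0},
])

```text
time_s: 13.47
tcp_pos: [0.5264, 0.0567, 0.1936]
eef_rot: [1.876, 2.517, 0.005]
wrist_force: [5.0, 1.5, 0.1]
grip_width: 0.193
```

```bash
python3 st.py
```

```text
13.4667 [ 0.33  0.26 -0.61  1.86  0.17  1.07 -0.05] [0.5264 0.0567 0.1936] [5.  1.5 0.1] [ 0.3  -0.94 -0.07] yaw 106.59921723646812 [1.876 2.517 0.005]
```

z is held at 0.1936 while the pull grows: locked in the pockets (about 2 mm below free level). Releasing and retreating.

jog_arm([
  {"x":0,"y":0,"z":0,"wx":0,"wy":0,"wz":0,"gripper":0.6},
  {"x":0,"y":0,"z":0,"wx":0,"wy":0,"wz":0,"gripper":0.6},
  {"x":0,"y":0,"z":0,"wx":0,"wy":0,"wz":0,"gripper":0.6},
  {"x":0,"y":0,"z":0,"wx":0,"wy":0,"wz":0,"gripper":0.6},
  {"x":0,"y":0,"z":0,"wx":0,"wy":0,"wz":0,"gripper":0.6},
], force=40)

```text
time_s: 13.88
tcp_pos: [0.5242, 0.0558, 0.1931]
eef_rot: [-1.878, -2.518, 0.002]
wrist_force: [0.6, -0.1, -0.1]
grip_width: 0.6
```

jog_arm([
  {"x":0,"y":0,"z":-1,"wx":0,"wy":0,"wz":0,"gripper":0.6},
  {"x":0,"y":0,"z":-2,"wx":0,"wy":0,"wz":0,"gripper":0.6},
  {"x":0,"y":0,"z":-3,"wx":0,"wy":0,"wz":0,"gripper":0.6},
  {"x":0,"y":0,"z":-3,"wx":0,"wy":0,"wz":0,"gripper":0.6},
  {"x":0,"y":0,"z":-3,"wx":0,"wy":0,"wz":0,"gripper":0.6},
  {"x":0,"y":0,"z":0,"wx":0,"wy":0,"wz":0,"gripper":0.6},
  {"x":0,"y":0,"z":0,"wx":0,"wy":0,"wz":0,"gripper":0.6},
])

```text
time_s: 14.47
tcp_pos: [0.5258, 0.0564, 0.3161]
eef_rot: [1.876, 2.516, 0.004]
wrist_force: [-0.9, 0.6, -0.4]
grip_width: 0.599
```

```bash
python3 - <<'E'
from h import *
im=grab_frame("wrist"); t=grab_frame("side")
a=im; b=cv2.resize(t[100:225,140:340],(640,400),interpolation=cv2.INTER_CUBIC)
cv2.imwrite("pics/end.png",cv2.resize(np.vstack([a,b]),(480,600)))
E
python3 st.py
```

```text
14.5667 [ 0.36  0.16 -0.62  1.7   0.09  1.32  0.01] [0.5242 0.0558 0.3131] [ 0.3  0.3 -1.3] [-0.01 -0.01  0.04] yaw -253.4185620466896 [-1.878e+00 -2.518e+00  2.000e-03]
```

View pics/end.png

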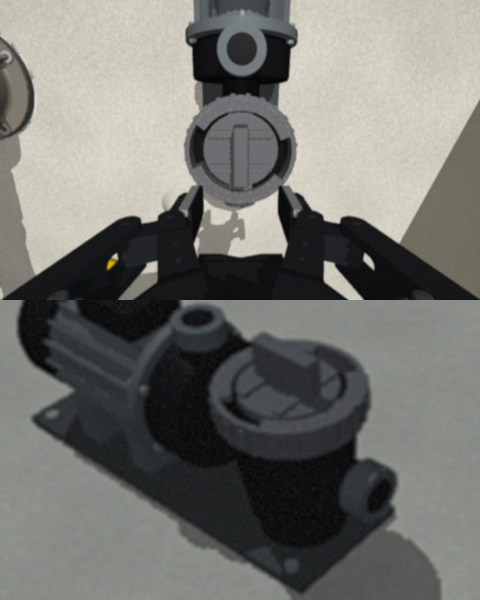

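The lid sits level and centred in the collar. Its bar points along the motor axis, both gaps are empty, and the gripper is clear. Handing in.

```bash
python3 -c "
from rig import *
print(hand_in())"
```

```text
the job is handed in; nothing more can be done
None
```

The lid is on the strainer pot and locked, the gripper has let go, and the job is handed in at about 14.6 s; no verdict is reported back.

**What I did:** I gripped the lid by its bar and read the collar's gaps at about 9° from world x (about −6° from the pump's x axis). The lugs dropped through without touching the tabs. I pressed about 6 mm onto the seal with about 17 N and turned clockwise about 83°, until the moment rose to 1 N m at the stop. I then eased back 1.5° and let the lid rise.

**Last checks:**
- **Lock:** the tool stopped rising at 0.1936 m, about 2 mm below the free level. A further upward pull of about 6 N did not move it, which fits the pockets (expected 2.5 mm below).
- **Position:** the last pictures show the lid level and centred by eye, bar along the motor axis, gaps empty. I did not measure the centring in numbers.
- **Force:** the largest wrist force I read was about 15 N.
- **Bystanders:** they were not measured again at the end. All carrying was done well above them, with no unexpected forces.

**What disagreed:** the first move calls were refused for incomplete rows and nothing moved. When the stop was met, a sideways force of about 4 N built up, suggesting one lug touched slightly before the other.

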